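Gauge a test bar with the ratchet stop

TASK

Slide the white plastic test bar along the gauge's channel until its inner end rests against the end stop, then close the spindle onto it by turning the knurled ratchet knob on top clockwise, seen from above, until its slip clutch gives: let it slip clearly, by more than a sixteenth of a turn, but less than half a turn in all. Ride down with the knob without pressing or pulling it along its axis, so that the spindle is left holding the bar with just the clutch's own light force. Let go, and leave the jar, the weight and the dish where they are.

Things in the scene. Friction and masses are not known exactly. Their poses are not given: they have to be found in the camera images.
- gauge: Grey thickness gauge, fixed. Origin on the bench under the spindle axis; z up, y along the channel from the end stop outwards. Base 70 wide, y -70 to 155 mm. Steel bed 50 wide, y -50 to 140, top at z 30. Guide strips 22 apart, 8 high above the bed, 12 wide, y -18 to 52. Column at y -67 to -35 carries an arm 40 wide, y -67 to 23, z 80 to 104, which the upright spindle passes through.
- spindle: Upright 10 mm dia steel rod; origin at the centre of its flat lower end, which closes on the bar: 4 mm down per radian of thimble turn clockwise from above; thimble and knob come down with it. Self-locking: stays where left. At the start 4 to 16 mm above the bar's top. It must not press the bar with more than 20 N.
- knob_center (a point): Centre of the dark knurled ratchet knob on top of the thimble: 24 mm dia, 36 high (18 above and below this point), upright, free all round; centre 162 to 174 mm above the bench at the start. It turns the thimble through a slip clutch that gives at 0.108 N m: then the knob turns on while thimble and spindle stand still. The thimble's top is 22 mm below this point.
- ratchet (a joint): Clutch slip: angle of the knob ahead of the thimble, rad; 0 at the start and while the knob drives the screw, growing as it slips clockwise. Turned only by the knob with no axial load, the clutch leaves about 8 N on the bar. Pushing the knob down adds to that; pulling up, or holding it at one height while it comes down, takes from it and makes it slip too early.
- bar: White plastic test bar, 20 x 120 x 14 mm (x, y, z), about 45 g, lying loose on the bed with its inner end between the guide strips and pulled 20 to 50 mm out from the end stop. Origin at the centre of its underside; y lengthwise, pointing outwards.
- bar_inner (a point): Centre of the bar's inner end face (towards the end stop), half-way up, 7 mm above the bed.
- bar_outer (a point): Centre of the bar's outer end face, half-way up, 7 mm above the bed; free to be pushed. Home, it lies at y = 102 mm of the gauge.
- jar: Bystander: amber jar, 56 dia, 75 high; origin under its centre.
- weight: Bystander: steel balance weight with a small knob, 32 dia, 44 high; origin under its centre.
- dish: Bystander: aluminium weighing dish, 70 dia, 18 high; origin under its centre.
- stop_face (a point): Middle of the lower edge of the end stop's face, on the bed (gauge y = -18 mm, z = 30). The stop is a steel block across the bed, 20 mm high; its face looks along +y of the gauge, towards the bar.
- thimble_top (a point): Centre of the top of the thimble, the aluminium sleeve with scale marks, 32 mm dia, 28 high, below the knob and coaxial with it. It is fast to the screw: turning it directly bypasses the clutch and squeezes the bar too hard. Free running, the screw takes 0.08 N m to turn.

How it is judged:
On the way, in this order (a step that is already met when the one before it is completed fails the run):
1. the bar's inner end is at the end stop (within 2.5 mm) (y of bar_inner in the frame of gauge below -0.0155 m), for 0.2 s.
2. the clutch has slipped at least 0.3 rad and the spindle presses the bar with 4 to 20 N (value of joint ratchet above 0.3 rad and contact force between spindle and bar between 4 and 20 N), for 0.2 s.
At the end, for the whole second after the job is handed in: The bar's inner end is within 2.5 mm of the end stop; the spindle holds the bar with 4 to 20 N; the clutch has slipped by 0.3 to 3.14 rad in all; the knob is let go (all of step 2 and y of bar_inner in the frame of gauge below -0.0155 m and value of joint ratchet below 3.14 rad); the robot touches nothing.
It fails at once if the spindle presses the bar with more than 20 N (contact force between spindle and bar above 20 N).
It fails at once if the clutch is run on for half a turn or more (3.14 rad) (value of joint ratchet above 3.14 rad).
It fails at once if a bystander is moved more than 20 mm (distance of any of jar, weight, dish from where it was at the start of the episode above 0.02 m).
It also fails if it takes over 72 s, if anything falls off the work surface, if the arm or the gripper's body presses on something with over 40 N, if the wrist force passes 120 N, or if a joint passes its speed limit or range.

ROBOT

A 6-joint arm with a two-finger parallel gripper is mounted at the origin on the work surface. World frame = base frame: x ahead of the robot, y to its left, z up, the work surface at z = 0. Lengths are in m, angles in rad, forces in N, time in s.
With the tool pointing down it reaches from about 0.3 to 0.775 m from the base axis. Payload 14.6 kg.
Tool frame: the origin (TCP) lies between the finger pads; the fingertips stand 8 mm ahead of it and the grasp point (between the pads) lies 11 mm behind it (ctrl.tip_reach is the distance from the TCP to the fingertips, in m); y points along the fingers, z is the direction in which the jaws open and shut, and the axes are right-handed (so a half turn about y gives the same grasp; the last joint's range is limited). The gripper opens to 94 mm and grips with 3 to 60 N. Pads are 16 mm wide; open, the fingers measure 119 mm over their backs; the gripper's body (75 mm by 177 mm) begins 78 mm behind the grasp point.
Start: joints at [1.212, 0.3, 1.521, -0, 1.321, -0.067], TCP at [0.158, 0.527, 0.213] pointing down, gripper open.
Joint ranges: [-3.03, 3.03], [-0.79, 2.21], [0.23, 2.52], [-1.04, 4.18], [0, 3.07], [-2.55, 2.55]. Speed limits (rad/s): [2.22, 2.22, 2.57, 3.14, 3.14, 3.14].

INTERFACE

Orientations are given as [roll, pitch, yaw] about the fixed x, y, z axes, in that order (R = Rz(yaw) Ry(pitch) Rx(roll)).
In Python, from station import ctrl gives the robot as it stands.
- The arm moves only by the tool play_rows, never from a script. Its arguments are lists of equal length, an entry for each row: "twist": the turn, a rotation vector about the world's x, y, z as a fraction of full scale, a list of three; "travel": the shift along the world's x, y, z as a fraction of full scale, a list of three; "grip": the gripper's target within -1 to 1 (shut at 1, half-way at 0, fully open at -1). A call has 1 to 12 rows; each row shifts and turns the commanded pose from where the row before left it; what a row does not reach is not made up. Full scale, the value 1, is 5 cm for a shift and 90 degrees for a turn. A row lasts 1/10 s, in which the tool goes at most 50 mm and 8.59 degrees, less where a joint would pass 70% of its speed; a pose out of reach is approached as far as the arm can. A call with a number of a shift or a turn outside -1 to 1 is refused whole. A call with a gripper value outside its range is refused whole. The fingers move at their own pace and stop on an object; "force" is the grip in N (left out, the last holds). Time passes only in rows, so rows that do not move let the fingers close. It gives the time, the measured TCP pose, the force and the opening at its end, in the units of the state.
- ctrl.get_obs(): the state, without advancing time (a new reading comes with each control period).
- ctrl.camera(name): name is "scene" or "top"; returns a dict with "img" (400x640x3 uint8, red, green, blue), "vfov" (degrees; the focal length in pixels is half the picture's height over the tangent of half this angle, whatever the lens; pixels are square), "cx", "cy" (the principal point, pixels), "rvec" (rotation vector, rad) and "tvec" (3), from world to camera coordinates, as OpenCV has them. Camera axes: x right, y down, z forward; pixel columns grow to the right and rows downward; lengths in m; the calibration is good to about 2 mm. A picture is of the moment at which its call begins. There is no depth.
- ctrl.hand_in(): hands the job in, once; it reports no verdict.
Trained networks look in a picture, given as the dict that the camera call returned (one of the last four; its "shot" number tells which), for a name from the list of things; names that differ only in an ending like _2 or _b are one class to them, and where a whole thing is asked for, a point or a joint stands for the part that bears it (a point fixed in the world has none). Each returns a list of dicts, best first, with "confidence" (0 to 1); they miss things now and then, are a little off and sometimes report something else, mostly with a low value. They report only what shows in the picture. A call takes as long as a camera call.
- ctrl.boxes_of(name, picture): "point" ([column, row] in pixels, amid what is visible of it).
- ctrl.trace(name, picture): "pixels" (400x640 bool, what is visible of it) and "point" ([column, row] in pixels, amid what is visible of it).
The state is a dict: "time_s": time; "qpos": joint angles; "joint_vel": joint speeds; "tau": joint torques, N m; "ee_pos": TCP position; "eef_rot": TCP orientation; "force": force on the tool from outside, world axes, zero at the start; "moment": the same for the moment, N m; "grip_width": finger opening in m.
Only numpy, scipy, OpenCV 4.12 (cv2) and the standard library are available. Lean on these libraries where they do the work, as an engineer would, in place of code of your own. Each camera call takes 0.05 s, during which the arm holds its last target.

## Working session

There is one attempt and no reset: what is moved stays moved. The work goes in short steps, Python scripts to look and compute and a tool call to move; the robot and the scene stay as the last step left them, time stands still between calls to the robot, and variables do not carry over. Pictures are saved under pics/ and viewed, and the job is handed in when it is done.

Besides the shell and the picture viewer there is one more tool, called after "Call:" by a JSON object that holds its "api" and its "payload". play_rows: Moves the arm, as the interface text tells. Its arguments: {"type":"object","properties":{"twist":{"type":"array"},"travel":{"type":"array"},"grip":{"type":"array"},"force":{"type":"number"}},"required":["twist","travel","grip"]}

```bash
mkdir -p pics; ls; cat > h.py <<'E'
import numpy as np,cv2
from station import ctrl
def cam(n):
    p=ctrl.camera(n); return p
def K(p):
    f=200/np.tan(np.radians(p['vfov'])/2); return np.array([[f,0,p['cx']],[0,f,p['cy']],[0,0,1]])
def P(p):
    R=cv2.Rodrigues(np.array(p['rvec'],float))[0]; return R,np.array(p['tvec'],float).reshape(3)
def proj(p,X):
    R,t=P(p); c=R@np.asarray(X,float)+t; u=K(p)@c; return u[:2]/u[2]
def ray(p,uv):
    R,t=P(p); d=R.T@np.linalg.solve(K(p),[uv[0],uv[1],1]); return -R.T@t,d
def onz(p,uv,z):
    o,d=ray(p,uv); return o+d*(z-o[2])/d[2]
def tri(p,a,q,b):
    o1,d1=ray(p,a);o2,d2=ray(q,b)
    A=np.stack([d1,-d2],1); s=np.linalg.lstsq(A,o2-o1,rcond=None)[0]
    x,y=o1+s[0]*d1,o2+s[1]*d2
    return (x+y)/2,np.linalg.norm(x-y)
def save(p,n): cv2.imwrite('pics/'+n,p['img'][:,:,::-1])
E
python3 - <<'E'
from h import *
a=cam('scene');b=cam('top');save(a,'s0.png');save(b,'t0.png')
o=ctrl.get_obs();print(o['ee_pos'],o['eef_rot'],o['grip_width'],o['time_s'],ctrl.tip_reach)
for p in(a,b):print(p['vfov'],p['cx'],p['cy'],ray(p,(320,200)))
for n in ['gauge','spindle','knob_center','bar','bar_inner','bar_outer','jar','weight','dish','stop_face','thimble_top']:
    r=[]
    for p in(a,b):
        l=ctrl.boxes_of(n,p); r.append([(np.round(d['point'],1).tolist(),round(d['confidence'],2)) for d in l[:2]])
    print(n,r)
    if r[0] and r[1]: x,e=tri(a,r[0][0][0],b,r[1][0][0]);print('   ',x.round(4),e.round(4))
E
```

```text
pics
[0.15814592 0.52654017 0.21295222] [-1.57182374e+00  6.70579945e-05 -2.91766212e-01] 0.09392738393054345 0.1 0.008
56.21743194341189 322.0803789498673 200.5463837105365 (array([ 0.98189154, -0.63793764,  0.73795343]), array([-0.44508349,  0.63194095, -0.63449533]))
53.59525530750981 323.0252420486314 189.34936448800067 (array([ 0.36566259, -0.00814062,  1.01086543]), array([ 0.18876491,  0.007144  , -0.98239432]))
gauge [[([297.4, 250.5], 0.66)], [([367.0, 197.6], 0.91)]]
    [ 0.557  -0.126   0.0299] 0.0185
spindle [[([302.0, 216.4], 0.75), ([299.7, 208.7], 0.7)], [([376.3, 188.8], 0.66)]]
    [ 0.5632 -0.1249  0.1466] 0.0064
knob_center [[([300.4, 210.0], 0.54)], [([380.2, 183.9], 0.41)]]
    [ 0.567  -0.1309  0.1732] 0.0028
bar [[([319.0, 232.2], 0.59)], []]
bar_inner [[([320.5, 235.1], 0.83)], [([347.1, 191.8], 0.82)]]
    [ 0.5758 -0.067   0.0433] 0.0038
bar_outer [[([317.3, 236.8], 0.79)], [([343.4, 196.0], 0.86)]]
    [ 0.5654 -0.0611  0.0274] 0.0034
jar [[([368.7, 160.2], 0.96)], [([189.4, 213.9], 0.89)]]
    [0.5094 0.3225 0.0371] 0.0025
weight [[([193.6, 293.1], 0.54)], [([364.3, 199.5], 0.6), ([462.9, 262.7], 0.52)]]
    [ 0.4947 -0.2417  0.0307] 0.2878
dish [[([273.0, 354.0], 0.89)], [([469.9, 158.2], 0.92), ([460.2, 262.5], 0.21)]]
    [ 0.6763 -0.3843  0.03  ] 0.003
stop_face [[([303.3, 244.5], 0.92)], [([366.3, 200.5], 0.89)]]
    [ 0.5556 -0.1157  0.0392] 0.0032
thimble_top [[([300.0, 217.2], 0.69)], [([381.6, 187.7], 0.58)]]
    [ 0.565  -0.1355  0.1529] 0.0074
```

View pics/s0.png

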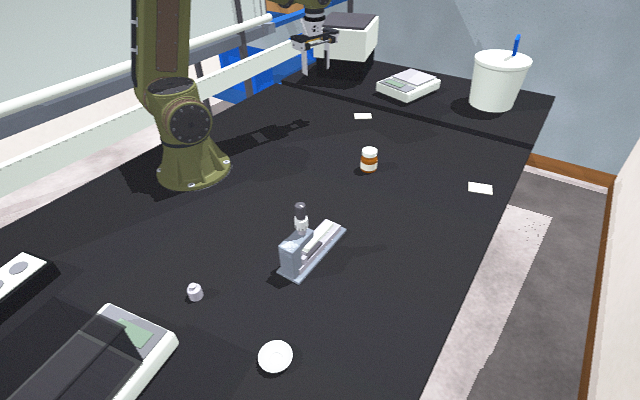

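View pics/t0.png

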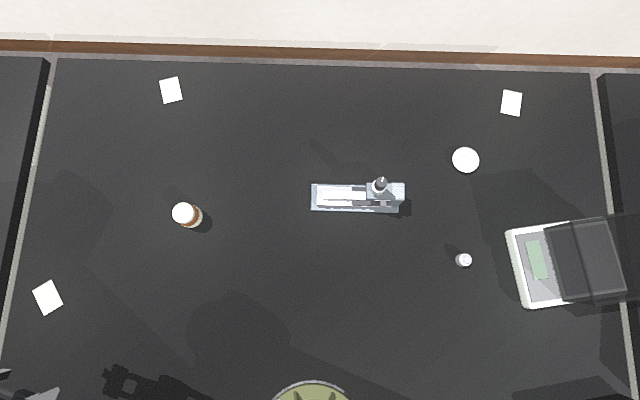

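```bash
python3 - <<'E'
import cv2
s=cv2.imread('pics/s0.png')[170:320,200:400];t=cv2.imread('pics/t0.png')[120:270,280:480]
cv2.imwrite('pics/s0z.png',cv2.resize(s,None,fx=4,fy=4,interpolation=2));cv2.imwrite('pics/t0z.png',cv2.resize(t,None,fx=4,fy=4,interpolation=2))
E
```

```text
(no output)
```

View pics/s0z.png

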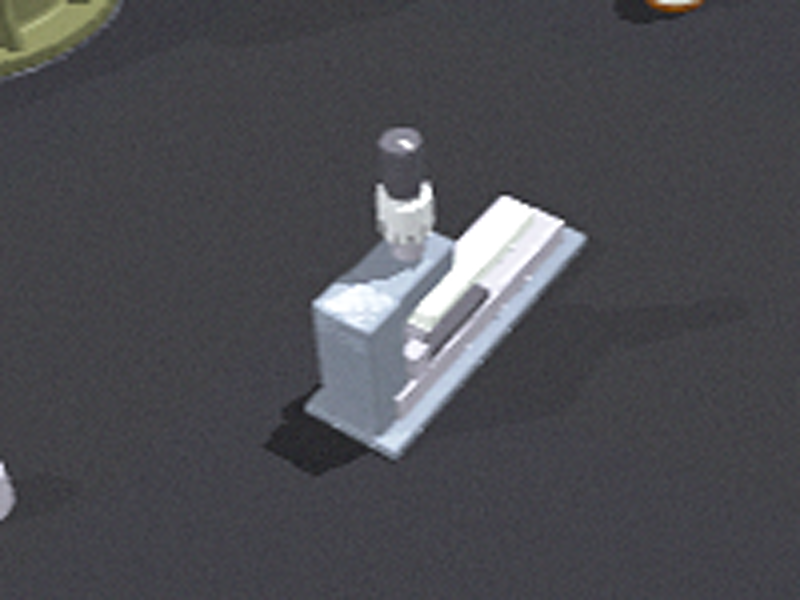

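View pics/t0z.png

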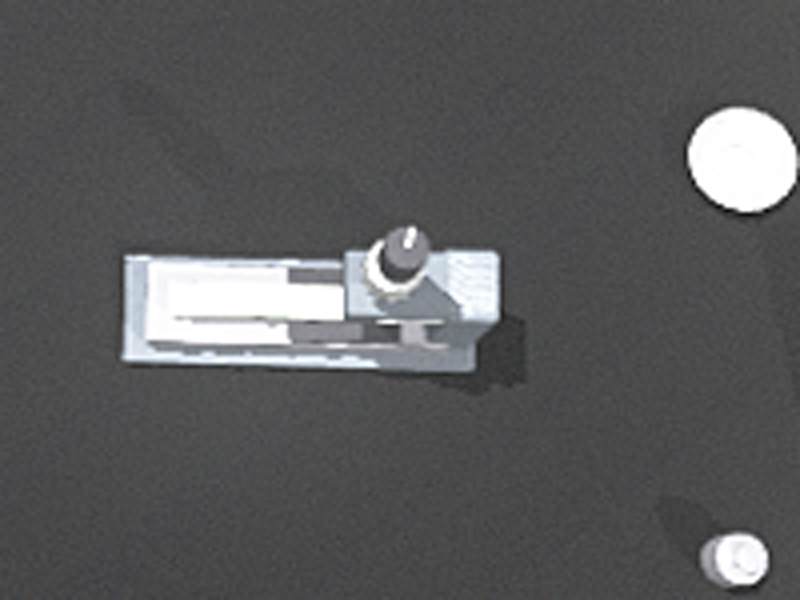

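The scene view shows the gauge around (310,245), with its knob at (300,208) and the bar's outer end near (330,222). The top view has it at (358,197) with the channel pointing left (+y), and the bystanders stand well clear. Next I fit the gauge pose from its corners.

```bash
cat > fit.py <<'E'
from h import *
from scipy.optimize import least_squares
a=cam('scene');b=cam('top')
S=lambda u,v:(200+u/4-.4,170+v/4-.4)
T=lambda u,v:(280+u/4-.4,120+v/4-.4)
c=[(a,S(313,303),(-20,-67,104)),(a,S(373,332),(20,-67,104)),(a,S(457,243),(20,23,104)),(a,S(395,460),(35,-70,0)),(a,S(587,238),(35,155,'b')),(a,S(565,222),(25,140,30)),
(b,T(122,257),(35,155,'b')),(b,T(122,362),(-35,155,0)),(b,T(475,372),(-35,-70,0)),(b,T(345,252),(20,23,104)),(b,T(345,318),(-20,23,104)),(b,T(498,252),(20,-67,104)),(b,T(498,320),(-20,-67,104))]
def G(x,p):
    cs,sn=np.cos(x[2]),np.sin(x[2]); z=x[3] if p[2]=='b' else p[2]/1000
    X=np.array(p[:2])/1000; return np.array([x[0]+cs*X[0]-sn*X[1],x[1]+sn*X[0]+cs*X[1],z])
def f(x): return np.concatenate([proj(q,G(x,m))-uv for q,uv,m in c])
r=least_squares(f,[.56,-.13,0,.015],loss='soft_l1');print(r.x.round(4));print(f(r.x).reshape(-1,2).round(1).tolist())
x=r.x
for n,p in(('s',a),('t',b)):
    im=cv2.resize(p['img'][:,:,::-1],None,fx=4,fy=4,interpolation=2)
    def line(A,B,col):
        A,B=[tuple(int(v) for v in (proj(p,G(x,k))+.5)*4) for k in(A,B)]; cv2.line(im,A,B,col,1)
    def box(x0,x1,y0,y1,z0,z1,col):
        for z in(z0,z1):
            q=[(x0,y0,z),(x1,y0,z),(x1,y1,z),(x0,y1,z)]
            for i in range(4): line(q[i],q[(i+1)%4],col)
    box(-35,35,-70,155,0,x[3]*1000,(0,0,255));box(-25,25,-50,140,30,30,(0,255,0));box(-20,20,-67,23,80,104,(255,0,0))
    for k in(162,174): line((-12,0,k+18),(12,0,k+18),(0,255,255));line((0,-12,k+18),(0,12,k+18),(0,255,255))
    for s in(20,30,40,50): line((-10,102+s,44),(10,102+s,44),(255,0,255))
    u,v=(800,680) if n=='s' else (1120,480)
    cv2.imwrite(f'pics/fit_{n}.png',im[v:v+600,u:u+800])
E
python3 fit.py
```

```text
[ 0.5674 -0.131   0.002   0.0053]
[[-0.2, 0.1], [-1.6, -0.3], [-0.2, -1.1], [0.1, 0.1], [-0.4, 0.1], [-0.6, -0.6], [0.8, -0.4], [0.0, 0.2], [-1.2, -0.0], [-0.1, -1.1], [-0.2, -0.9], [-0.2, -0.1], [0.1, -0.4]]
```

View pics/fit_s.png

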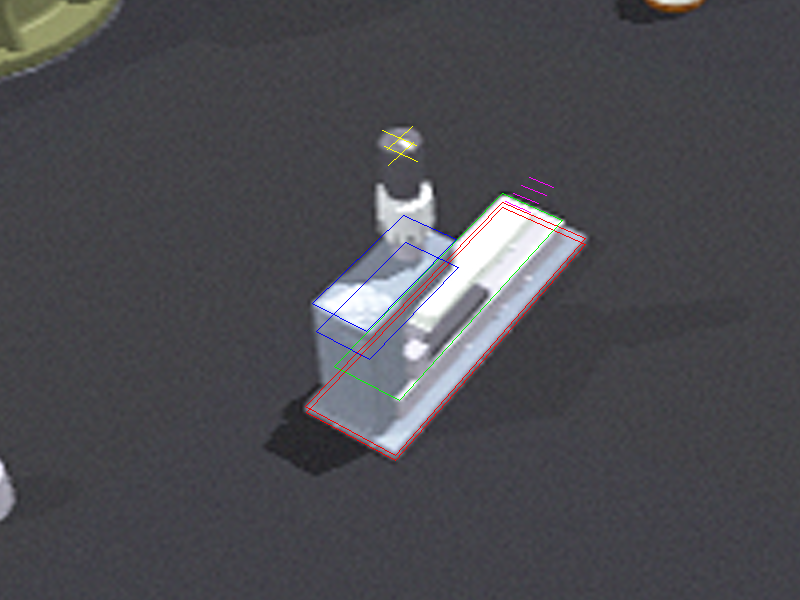

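View pics/fit_t.png

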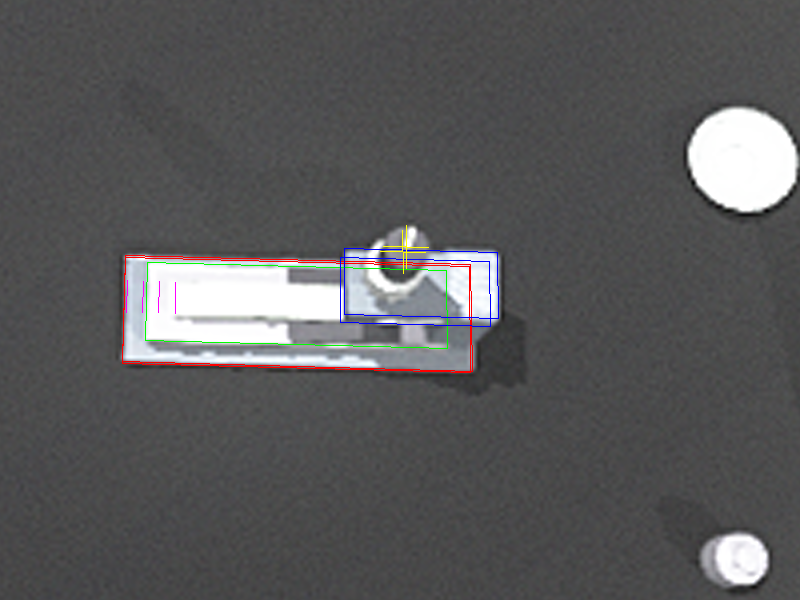

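The fit lands within about 1 px: gauge origin at about (0.567, -0.131) with yaw about 0, the bar's outer end about 20 mm out, and the knob near its highest position. Now I move in front of the bar with the gripper closed.

Call:
{"api": "play_rows", "payload": {"twist": [[0, 0, -0.068], [0, 0, -0.068], [0, 0, -0.068], [0, 0, -0.068], [0, 0, -0.068], [0, 0, -0.068], [0, 0, -0.068], [0, 0, -0.068], [0, 0, -0.068], [0, 0, -0.068], [0, 0, -0.068], [0, 0, -0.068]], "travel": [[0.682, -0.82, 0], [0.682, -0.82, 0], [0.682, -0.82, 0], [0.682, -0.82, 0], [0.682, -0.82, 0], [0.682, -0.82, 0], [0.682, -0.82, 0], [0.682, -0.82, 0], [0.682, -0.82, 0], [0.682, -0.82, 0], [0.682, -0.82, 0], [0.682, -0.82, 0]], "grip": [1, 1, 1, 1, 1, 1, 1, 1, 1, 1, 1, 1], "force": 20}}

```text
time_s: 2.5
ee_pos: [0.5429, 0.0635, 0.2136]
eef_rot: [-1.57, 0.0, -1.578]
force: [0.8, 1.0, -0.0]
grip_width: 0.0024
```

Call:
{"api": "play_rows", "payload": {"twist": [[0, 0, 0], [0, 0, 0], [0, 0, 0]], "travel": [[0, 0, 0], [0, 0, 0], [0, 0, 0]], "grip": [1, 1, 1]}}

```text
time_s: 2.8
ee_pos: [0.5414, 0.0662, 0.2135]
eef_rot: [-1.571, 0.0, -1.572]
force: [0.1, -0.0, -0.4]
grip_width: -0.0
```

Call:
{"api": "play_rows", "payload": {"twist": [[0, 0, 0], [0, 0, 0], [0, 0, 0], [0, 0, 0], [0, 0, 0], [0, 0, 0], [0, 0, 0], [0, 0, 0], [0, 0, 0]], "travel": [[0.26, -0.32, 0], [0.26, -0.32, 0], [0, 0, -0.5], [0, 0, -0.5], [0, 0, -0.5], [0, 0, -0.5], [0, 0, -0.5], [0, 0, -0.5], [0, 0, -0.4]], "grip": [1, 1, 1, 1, 1, 1, 1, 1, 1]}}

```text
time_s: 3.7
ee_pos: [0.5671, 0.0349, 0.0425]
eef_rot: [-1.571, 0.0, -1.571]
force: [-0.4, 0.2, -0.3]
grip_width: 0.0006
```

Call:
{"api": "play_rows", "payload": {"twist": [[0, 0, 0], [0, 0, 0]], "travel": [[0, 0, 0], [0, 0, 0]], "grip": [1, 1]}}

```text
time_s: 3.9
ee_pos: [0.5679, 0.0343, 0.0443]
eef_rot: [-1.57, 0.0, -1.572]
force: [0.1, -0.2, 0.8]
grip_width: 0.0001
```

```bash
python3 - <<'E'
from h import *
a=cam('scene');b=cam('top')
s=cv2.resize(a['img'][150:300,240:400,::-1],None,fx=2.5,fy=2.5,interpolation=2);t=cv2.resize(b['img'][120:270,280:440,::-1],None,fx=2.5,fy=2.5,interpolation=2)
cv2.imwrite('pics/p1.png',np.hstack([s,t]));print(ctrl.get_obs()['ee_pos'],ctrl.get_obs()['qpos'])
E
```

```text
[0.56845711 0.03395086 0.04497348] [-4.66706328e-03  5.32801634e-01  1.61668988e+00  1.59838118e-05
  9.89993742e-01 -2.87211148e-03]
```

View pics/p1.png

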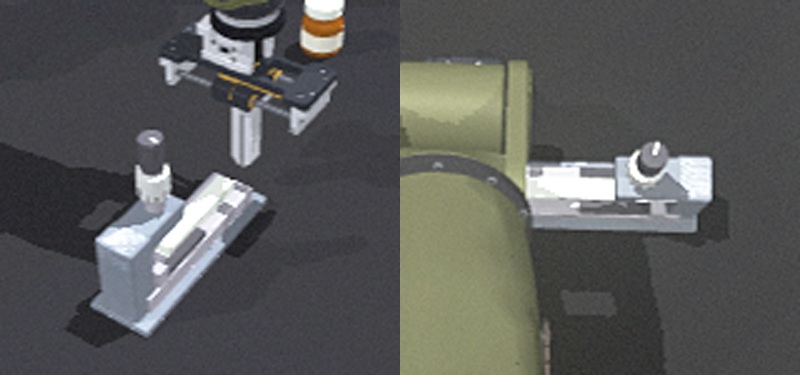

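The scene view shows the closed fingers just outboard of the bar's outer end, in line with the channel. Now the push.

Call:
{"api": "play_rows", "payload": {"twist": [[0, 0, 0], [0, 0, 0], [0, 0, 0], [0, 0, 0], [0, 0, 0], [0, 0, 0], [0, 0, 0], [0, 0, 0], [0, 0, 0], [0, 0, 0]], "travel": [[0, -0.14, -0.04], [0, -0.14, 0], [0, -0.14, 0], [0, -0.1, 0], [0, -0.1, 0], [0, -0.08, 0], [0, -0.08, 0], [0, -0.08, 0], [0, -0.08, 0], [0, -0.04, 0]], "grip": [1, 1, 1, 1, 1, 1, 1, 1, 1, 1]}}

```text
time_s: 5.0
ee_pos: [0.5679, -0.0159, 0.0415]
eef_rot: [-1.571, -0.0, -1.574]
force: [-0.6, 0.6, 1.0]
grip_width: 0.0003
```

Call:
{"api": "play_rows", "payload": {"twist": [[0, 0, 0], [0, 0, 0], [0, 0, 0]], "travel": [[0, -0.04, 0], [0, 0, 0], [0, 0, 0]], "grip": [1, 1, 1]}}

```text
time_s: 5.3
ee_pos: [0.5678, -0.0175, 0.0414]
eef_rot: [-1.571, 0.0, -1.574]
force: [0.2, 0.7, 1.0]
grip_width: 0.0009
```

Call:
{"api": "play_rows", "payload": {"twist": [[0, 0, 0], [0, 0, 0], [0, 0, 0], [0, 0, 0]], "travel": [[0, -0.02, 0], [0, -0.02, 0], [0, -0.02, 0], [0, 0, 0]], "grip": [1, 1, 1, 1]}}

```text
time_s: 5.7
ee_pos: [0.5679, -0.0207, 0.0414]
eef_rot: [-1.571, -0.0, -1.574]
force: [-0.1, -0.2, 0.1]
grip_width: 0.0005
```

Call:
{"api": "play_rows", "payload": {"twist": [[0, 0, 0], [0, 0, 0], [0, 0, 0]], "travel": [[0, -0.02, 0], [0, -0.02, 0], [0, 0, 0]], "grip": [1, 1, 1]}}

```text
time_s: 6.0
ee_pos: [0.5678, -0.0217, 0.0415]
eef_rot: [-1.571, 0.002, -1.574]
force: [0.1, 8.6, 0.4]
grip_width: 0.0005
```

At y = -0.0217 the reaction jumped to 8.6 N, exactly where the bar should be home. I'll back off, rise, and turn the wrist to the start of its range.

Call:
{"api": "play_rows", "payload": {"twist": [[0, 0, 0], [0, 0, 0], [0, 0, 0.09], [0, 0, 0.09], [0, 0, 0.09], [0, 0, 0.09], [0, 0, 0.09], [0, 0, 0.09], [0, 0, 0.09], [0, 0, 0.09], [0, 0, 0.09], [0, 0, 0.09]], "travel": [[0, 0.1, 0], [0, 0.2, 0], [0, 0.1, 0.3], [0, 0, 0.6], [0, 0, 0.6], [0, 0, 0.6], [0, 0, 0.6], [0, 0, 0.6], [0, 0, 0.4], [0, 0, 0], [0, 0, 0], [0, 0, 0]], "grip": [1, 1, 1, 1, 1, 1, 1, 1, 0, -0.2, -0.2, -0.2]}}

```text
time_s: 7.2
ee_pos: [0.5679, -0.0021, 0.2266]
eef_rot: [-1.571, -0.0, -0.154]
force: [-0.3, 0.1, 0.4]
grip_width: 0.0292
```

Call:
{"api": "play_rows", "payload": {"twist": [[0, 0, 0.09], [0, 0, 0.09], [0, 0, 0.09], [0, 0, 0.09], [0, 0, 0.09], [0, 0, 0]], "travel": [[0, -0.4, 0], [0, -0.4, 0], [0, -0.4, 0], [0, -0.4, 0], [0, -0.4, 0], [0, 0, 0]], "grip": [-0.2, -0.2, -0.2, -0.2, -0.2, -0.2]}}

```text
time_s: 7.8
ee_pos: [0.5678, -0.1038, 0.2263]
eef_rot: [-1.571, 0.0, 0.549]
force: [-0.2, 0.8, 0.3]
grip_width: 0.0564
```

```bash
python3 - <<'E'
from h import *
o=ctrl.get_obs();print({k:np.round(o[k],4) for k in o})
E
```

```text
{'time_s': np.float64(7.8), 'qpos': array([-2.4410e-01,  3.5160e-01,  1.4227e+00, -4.0000e-04,  1.3674e+00,
       -2.3638e+00]), 'joint_vel': array([ 0.0414, -0.0066,  0.0115,  0.0103, -0.0023,  0.2254]), 'tau': array([-1.86750e+00, -5.65001e+01, -3.62466e+01, -1.77700e-01,
        4.92000e-02, -3.47710e+00]), 'ee_pos': array([ 0.5678, -0.1038,  0.2263]), 'eef_rot': array([-1.571e+00,  4.000e-04,  5.489e-01]), 'force': array([-0.1803,  0.8282,  0.3018]), 'moment': array([ 0.0998,  0.0426, -0.0246]), 'grip_width': np.float64(0.0564)}
```

Call:
{"api": "play_rows", "payload": {"twist": [[0, 0, 0], [0, 0, 0], [0, 0, 0], [0, 0, 0]], "travel": [[0, -0.27, 0], [0, -0.27, 0], [0, 0, -0.3], [0, 0, 0]], "grip": [-0.2, -0.2, -0.2, -0.2]}}

```text
time_s: 8.2
ee_pos: [0.5673, -0.1299, 0.2098]
eef_rot: [-1.569, 0.002, 0.545]
force: [-0.2, 0.3, 0.6]
grip_width: 0.0564
```

```bash
python3 - <<'E'
from h import *
a=cam('scene');b=cam('top')
s=cv2.resize(a['img'][150:300,240:400,::-1],None,fx=2.5,fy=2.5,interpolation=2);t=cv2.resize(b['img'][120:270,280:440,::-1],None,fx=2.5,fy=2.5,interpolation=2)
cv2.imwrite('pics/p2.png',np.hstack([s,t]));o=ctrl.get_obs();print(o['ee_pos'],o['qpos'],o['force'])
for n in('knob_center','thimble_top','bar_inner','bar_outer','spindle'):print(n,[(d['point'],d['confidence']) for d in ctrl.boxes_of(n,a)])
for z in(.160,.165,.17,.175):print(z,proj(a,[.5674,-.131,z]))
for y in(.102,.104,.122):print(y,proj(a,[.5674,-.131+y,.037]))
l=ctrl.trace('knob_center',a)
if l: ys,xs=np.nonzero(l[0]['pixels']);print(xs.min(),xs.max(),ys.min(),ys.max(),[proj(a,[.5674,-.131,z]) for z in(.144,.154,.18,.192)])
E
```

```text
[ 0.56789433 -0.12959356  0.21160022] [-2.87224404e-01  3.74164471e-01  1.42656833e+00 -1.96101487e-05
  1.34124346e+00 -2.40399675e+00] [ 0.5276787  -0.06457846  0.86004942]
knob_center [([302.6, 213.5], 0.68)]
thimble_top [([300.5, 217.4], 0.79), ([370.2, 159.5], 0.71)]
bar_inner [([316.6, 237.1], 0.61), ([272.4, 354.2], 0.25)]
bar_outer [([313.9, 240.4], 0.7)]
spindle [([299.7, 220.7], 0.69)]
0.16 [300.22181717 214.46025447]
0.165 [300.10164494 212.84702945]
0.17 [299.98058946 211.22194753]
0.175 [299.85864097 209.58487752]
0.102 [325.12962361 227.36043146]
0.104 [325.5367322  226.93170324]
0.122 [329.15544846 223.12081389]
296 305 206 218 [array([300.60054422, 219.54439025]), array([300.36487152, 216.38065531]), array([299.73578954, 207.93568626]), array([299.4372016 , 203.92735977])]
```

View pics/p2.png

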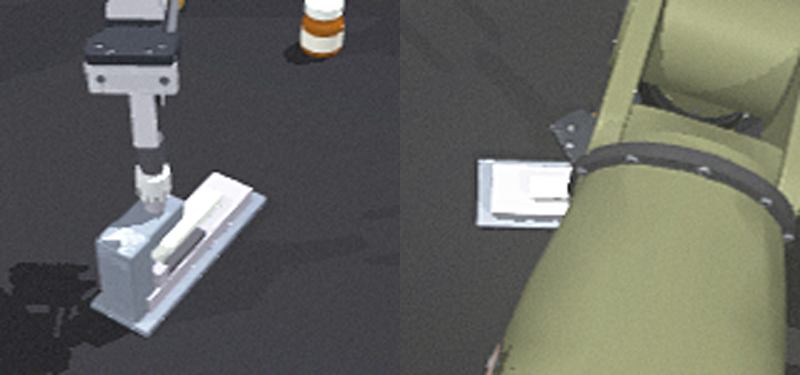

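```bash
python3 - <<'E'
from h import *
a=cam('scene')
o=ctrl.get_obs();p=np.array(o['ee_pos']);print(p)
yaw=o['eef_rot'][2];j=np.array([-np.sin(yaw),np.cos(yaw),0]);x=np.array([np.cos(yaw),np.sin(yaw),0])
im=cv2.resize(a['img'][170:250,260:340,::-1],None,fx=8,fy=8,interpolation=2)[:600]
def dot(X,c):
    u=(proj(a,X)-[260,170]+.5)*8; cv2.circle(im,(int(u[0]),int(u[1])),3,c,-1)
for s in(-1,1):
  for k in(-8,8):
    for w in(.0282,.040): dot(p+s*w*j+x*k/1000+[0,0,-.008],(0,0,255) if s<0 else (0,255,0))
for zt in(.186,.190,.193):
  for t in np.linspace(0,6.28,24): dot([.5674+.012*np.cos(t),-.131+.012*np.sin(t),zt-.0],(255,0,0))
cv2.imwrite('pics/p3.png',im)
E
```

```text
[ 0.56797361 -0.12950602  0.21174048]
```

View pics/p3.png

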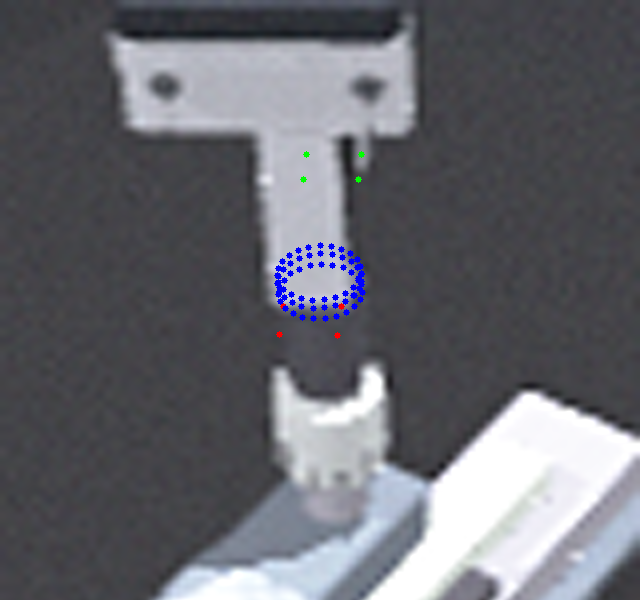

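The projected fingertips and knob agree with the picture to under a pixel, and the bar is home. Now I descend around the knob.

Call:
{"api": "play_rows", "payload": {"twist": [[0, 0, 0], [0, 0, 0], [0, 0, 0], [0, 0, 0], [0, 0, 0], [0, 0, 0]], "travel": [[-0.006, -0.03, -0.2], [0, 0, -0.2], [0, 0, -0.2], [0, 0, -0.2], [0, 0, -0.14], [0, 0, 0]], "grip": [-0.2, -0.2, -0.2, -0.2, -0.2, -0.2]}}

```text
time_s: 9.25
ee_pos: [0.5672, -0.1309, 0.1631]
eef_rot: [-1.569, 0.001, 0.547]
force: [-0.7, -0.8, 0.6]
grip_width: 0.0566
```

Call:
{"api": "play_rows", "payload": {"twist": [[0, 0, 0], [0, 0, 0], [0, 0, 0], [0, 0, 0]], "travel": [[0, 0, 0], [0, 0, 0], [0, 0, 0], [0, 0, 0]], "grip": [0.3, 0.3, 0.3, 0.3]}}

```text
time_s: 9.65
ee_pos: [0.5677, -0.1311, 0.1647]
eef_rot: [-1.571, -0.0, 0.547]
force: [0.1, -0.9, -0.2]
grip_width: 0.033
```

```bash
cat > ob.py <<'E'
from h import *
o=ctrl.get_obs()
for k in('time_s','ee_pos','eef_rot','force','moment','grip_width'):print(k,np.round(o[k],4))
print('q',np.round(o['qpos'],3),'tau6',o['tau'][5])
yaw=o['eef_rot'][2];j=np.array([-np.sin(yaw),np.cos(yaw),0]);x=np.array([np.cos(yaw),np.sin(yaw),0])
print('Fjaw',np.dot(o['force'],j),'Fx',np.dot(o['force'],x),'jaw',j,'x',x)
E
python3 ob.py
```

```text
time_s 9.65
ee_pos [ 0.5677 -0.1311  0.1647]
eef_rot [-1.5712e+00 -3.0000e-04  5.4700e-01]
force [ 0.0806 -0.8571 -0.1587]
moment [ 0.0639 -0.0473  0.0114]
grip_width 0.033
q [-0.29   0.414  1.483  0.     1.244 -2.408] tau6 8.151005204126704e-05
Fjaw -0.7739654322685888 Fx -0.37696929358920184 jaw [-0.52013314  0.85408519  0.        ] x [0.85408519 0.52013314 0.        ]
```

Call:
{"api": "play_rows", "payload": {"twist": [[0, 0, 0], [0, 0, 0], [0, 0, 0], [0, 0, 0], [0, 0, 0]], "travel": [[0, 0, 0], [0, 0, 0], [0, 0, 0], [0, 0, 0], [0, 0, 0]], "grip": [0.4, 0.5, 1, 1, 1], "force": 5}}

```text
time_s: 10.15
ee_pos: [0.5682, -0.1321, 0.1648]
eef_rot: [-1.573, -0.001, 0.547]
force: [4.4, -7.5, -1.6]
grip_width: 0.0246
```

```bash
python3 ob.py
```

```text
time_s 10.15
ee_pos [ 0.5682 -0.1321  0.1648]
eef_rot [-1.5734e+00 -7.0000e-04  5.4660e-01]
force [ 4.352  -7.5106 -1.6053]
moment [-1.2257 -0.7902 -0.0104]
grip_width 0.0246
q [-2.910e-01  4.140e-01  1.483e+00 -1.000e-03  1.242e+00 -2.408e+00] tau6 0.0057422585086897016
Fjaw -8.678399571706018 Fx -0.18606138826494178 jaw [-0.51979596  0.85429044  0.        ] x [0.85429044 0.51979596 0.        ]
```

Call:
{"api": "play_rows", "payload": {"twist": [[0, 0, 0], [0, 0, 0], [0, 0, 0]], "travel": [[0.011, -0.018, 0], [0, 0, 0], [0, 0, 0]], "grip": [1, 1, 1]}}

```text
time_s: 10.45
ee_pos: [0.5684, -0.1324, 0.1647]
eef_rot: [-1.572, -0.0, 0.547]
force: [3.0, -5.5, 0.1]
grip_width: 0.0239
```

```bash
python3 ob.py
```

```text
time_s 10.45
ee_pos [ 0.5684 -0.1324  0.1647]
eef_rot [-1.5721e+00 -4.0000e-04  5.4680e-01]
force [ 3.0175 -5.4796  0.121 ]
moment [-0.9191 -0.6373 -0.018 ]
grip_width 0.0239
q [-2.910e-01  4.160e-01  1.481e+00 -1.000e-03  1.244e+00 -2.409e+00] tau6 -0.000726422767911572
Fjaw -6.249655098047477 Fx -0.27153325913017884 jaw [-0.51994597  0.85419915  0.        ] x [0.85419915 0.51994597 0.        ]
```

Call:
{"api": "play_rows", "payload": {"twist": [[0, 0, 0], [0, 0, 0], [0, 0, 0]], "travel": [[0.009, -0.015, 0], [0, 0, 0], [0, 0, 0]], "grip": [1, 1, 1]}}

```text
time_s: 10.75
ee_pos: [0.5686, -0.1327, 0.1646]
eef_rot: [-1.571, -0.0, 0.547]
force: [1.1, -3.0, 1.7]
grip_width: 0.0238
```

```bash
python3 ob.py
```

```text
time_s 10.75
ee_pos [ 0.5686 -0.1327  0.1646]
eef_rot [-1.5711e+00 -1.0000e-04  5.4710e-01]
force [ 1.1219 -2.9655  1.6693]
moment [-0.4058 -0.3154  0.0484]
grip_width 0.0238
q [-0.292  0.417  1.479 -0.     1.245 -2.41 ] tau6 -0.0034520549525041133
Fjaw -3.1162765753790507 Fx -0.5844440666428119 jaw [-0.52018209  0.85405538  0.        ] x [0.85405538 0.52018209 0.        ]
```

Call:
{"api": "play_rows", "payload": {"twist": [[0, 0, 0], [0, 0, 0], [0, 0, 0]], "travel": [[0.009, -0.015, 0], [0, 0, 0], [0, 0, 0]], "grip": [1, 1, 1]}}

```text
time_s: 11.05
ee_pos: [0.5689, -0.1332, 0.1645]
eef_rot: [-1.57, 0.0, 0.547]
force: [-1.1, 0.6, 4.0]
grip_width: 0.0239
```

```bash
python3 ob.py
```

```text
time_s 11.05
ee_pos [ 0.5689 -0.1332  0.1645]
eef_rot [-1.5703e+00  1.0000e-04  5.4720e-01]
force [-1.1161  0.5721  4.0479]
moment [ 0.3667  0.2511 -0.0627]
grip_width 0.0239
q [-0.293  0.418  1.478  0.     1.246 -2.411] tau6 -0.001926418481161818
Fjaw 1.06927776034973 Fx -0.6554690046970971 jaw [-0.52029254  0.8539881   0.        ] x [0.8539881  0.52029254 0.        ]
```

Call:
{"api": "play_rows", "payload": {"twist": [[0, 0, 0], [0, 0, 0], [0, 0, -0.09], [0, 0, -0.09], [0, 0, -0.09], [0, 0, -0.09], [0, 0, -0.09], [0, 0, -0.09], [0, 0, -0.09], [0, 0, -0.09], [0, 0, -0.09], [0, 0, -0.09]], "travel": [[0, 0, 0], [0, 0, 0], [0, 0, 0], [0, 0, 0], [0, 0, 0], [0, 0, 0], [0, 0, 0], [0, 0, 0], [0, 0, 0], [0, 0, 0], [0, 0, 0], [0, 0, 0]], "grip": [0.25, 0.25, 0.25, 0.25, 0.25, 0.25, 0.25, 0.25, 0.25, 0.25, 0.25, 0.25]}}

```text
time_s: 12.25
ee_pos: [0.5689, -0.1335, 0.1642]
eef_rot: [-1.571, 0.0, -0.873]
force: [-1.1, 0.4, -0.7]
grip_width: 0.0355
```

Call:
{"api": "play_rows", "payload": {"twist": [[0, 0, -0.09], [0, 0, 0], [0, 0, 0]], "travel": [[0, 0, 0], [0, 0, 0], [0, 0, 0]], "grip": [0.25, 0.25, 0.3]}}

```text
time_s: 12.55
ee_pos: [0.569, -0.1335, 0.1643]
eef_rot: [-1.571, 0.0, -1.004]
force: [0.1, 0.9, 1.2]
grip_width: 0.0331
```

```bash
python3 ob.py
```

```text
time_s 12.55
ee_pos [ 0.569  -0.1335  0.1643]
eef_rot [-1.5710e+00  2.0000e-04 -1.0039e+00]
force [0.0565 0.8521 1.1838]
moment [-0.0342  0.0377 -0.0116]
grip_width 0.0331
q [-0.293  0.419  1.478 -0.     1.246 -0.86 ] tau6 0.45451099053025246
Fjaw 0.5053107151645342 Fx -0.6884298063086689 jaw [0.84355418 0.53704407 0.        ] x [ 0.53704407 -0.84355418  0.        ]
```

Call:
{"api": "play_rows", "payload": {"twist": [[0, 0, 0], [0, 0, 0], [0, 0, 0], [0, 0, 0], [0, 0, 0]], "travel": [[0, 0, 0], [0, 0, 0], [0, 0, 0], [0, 0, 0], [0, 0, 0]], "grip": [0.4, 0.5, 1, 1, 1], "force": 5}}

```text
time_s: 13.05
ee_pos: [0.569, -0.1334, 0.1644]
eef_rot: [-1.571, 0.0, -1.008]
force: [0.6, -0.4, -0.4]
grip_width: 0.0241
```

```bash
python3 ob.py
```

```text
time_s 13.05
ee_pos [ 0.569  -0.1334  0.1644]
eef_rot [-1.5707  0.     -1.0077]
force [ 0.6003 -0.4132 -0.4267]
moment [-0.0769 -0.0927  0.038 ]
grip_width 0.0241
q [-0.293  0.418  1.478  0.     1.246 -0.856] tau6 0.008024341659620404
Fjaw 0.287009127007442 Fx 0.6698472649413795 jaw [0.84559629 0.53382292 0.        ] x [ 0.53382292 -0.84559629  0.        ]
```

Both directions are now centred: the axis is at about (0.5689, -0.1333). I'll go back to the start of the wrist range and grip properly.

Call:
{"api": "play_rows", "payload": {"twist": [[0, 0, 0], [0, 0, 0.09], [0, 0, 0.09], [0, 0, 0.09], [0, 0, 0.09], [0, 0, 0.09], [0, 0, 0.09], [0, 0, 0.09], [0, 0, 0.09], [0, 0, 0.09], [0, 0, 0.09], [0, 0, 0.09]], "travel": [[-0.003, 0.004, 0], [0, 0, 0], [0, 0, 0], [0, 0, 0], [0, 0, 0], [0, 0, 0], [0, 0, 0], [0, 0, 0], [0, 0, 0], [0, 0, 0], [0, 0, 0], [0, 0, 0]], "grip": [0.25, 0.25, 0.25, 0.25, 0.25, 0.25, 0.25, 0.25, 0.25, 0.25, 0.25, 0.25]}}

```text
time_s: 14.25
ee_pos: [0.5689, -0.1333, 0.1644]
eef_rot: [-1.571, 0.0, 0.553]
force: [-0.2, -0.5, -0.4]
grip_width: 0.035
```

Call:
{"api": "play_rows", "payload": {"twist": [[0, 0, 0], [0, 0, 0], [0, 0, 0], [0, 0, 0]], "travel": [[0, 0, 0], [0, 0, 0], [0, 0, 0], [0, 0, 0]], "grip": [0.25, 0.25, 0.25, 0.35]}}

```text
time_s: 14.65
ee_pos: [0.5689, -0.1332, 0.1645]
eef_rot: [-1.571, 0.0, 0.545]
force: [0.3, -0.1, 1.0]
grip_width: 0.0316
```

```bash
python3 ob.py
```

```text
time_s 14.65
ee_pos [ 0.5689 -0.1332  0.1645]
eef_rot [-1.5708  0.      0.545 ]
force [ 0.3042 -0.129   0.9915]
moment [0.0328 0.0683 0.0515]
grip_width 0.0316
q [-0.293  0.418  1.478 -0.     1.245 -2.409] tau6 0.05807143170386553
Fjaw -0.2680840741988327 Fx 0.19326182312144868 jaw [-0.51845469  0.8551051   0.        ] x [0.8551051  0.51845469 0.        ]
```

Call:
{"api": "play_rows", "payload": {"twist": [[0, 0, 0], [0, 0, 0], [0, 0, 0], [0, 0, 0], [0, 0, 0]], "travel": [[0, 0, 0], [0, 0, 0], [0, 0, 0], [0, 0, 0], [0, 0, 0]], "grip": [0.45, 1, 1, 1, 1], "force": 20}}

```text
time_s: 15.15
ee_pos: [0.5688, -0.1332, 0.1645]
eef_rot: [-1.571, 0.0, 0.547]
force: [-0.7, 0.4, 0.0]
grip_width: 0.024
```

```bash
python3 ob.py
```

```text
time_s 15.15
ee_pos [ 0.5688 -0.1332  0.1645]
eef_rot [-1.5706  0.      0.5469]
force [-0.6892  0.4374  0.0357]
moment [ 0.3114  0.162  -0.0135]
grip_width 0.024
q [-0.293  0.418  1.478  0.     1.246 -2.41 ] tau6 -0.014032250619493425
Fjaw 0.7320287558167894 Fx -0.3612750333598727 jaw [-0.52000811  0.85416132  0.        ] x [0.85416132 0.52000811 0.        ]
```

Well centred, with almost no load. Now I turn clockwise and ride down at 4 mm/rad.

Call:
{"api": "play_rows", "payload": {"twist": [[0, 0, -0.05], [0, 0, -0.08], [0, 0, -0.08], [0, 0, -0.08], [0, 0, 0]], "travel": [[0, 0, -0.0063], [0, 0, -0.01], [0, 0, -0.01], [0, 0, -0.01], [0, 0, 0]], "grip": [1, 1, 1, 1, 1]}}

```text
time_s: 15.65
ee_pos: [0.5689, -0.1332, 0.1626]
eef_rot: [-1.571, 0.0, 0.089]
force: [-0.6, 1.7, 0.7]
grip_width: 0.0237
```

```bash
python3 ob.py
```

```text
time_s 15.65
ee_pos [ 0.5689 -0.1332  0.1626]
eef_rot [-1.5706e+00  1.0000e-04  8.9400e-02]
force [-0.6402  1.6954  0.7133]
moment [ 0.3128  0.0941 -0.1131]
grip_width 0.0237
q [-0.293  0.42   1.48   0.     1.242 -1.953] tau6 2.2840572148561478
Fjaw 1.7457829334481987 Fx -0.4863078108037408 jaw [-0.08927558  0.99600696  0.        ] x [0.99600696 0.08927558 0.        ]
```

Call:
{"api": "play_rows", "payload": {"twist": [[0, 0, -0.08], [0, 0, -0.08], [0, 0, -0.08], [0, 0, -0.08], [0, 0, -0.08], [0, 0, -0.08], [0, 0, 0]], "travel": [[0, 0, -0.01], [0, 0, -0.01], [0, 0, -0.01], [0, 0, -0.01], [0, 0, -0.01], [0, 0, -0.01], [0, 0, 0]], "grip": [1, 1, 1, 1, 1, 1, 1]}}

```text
time_s: 16.35
ee_pos: [0.5689, -0.1332, 0.1596]
eef_rot: [-1.571, 0.0, -0.661]
force: [-1.0, 2.0, 0.9]
grip_width: 0.0233
```

```bash
python3 ob.py; python3 - <<'E'
from h import *
a=cam('scene')
cv2.imwrite('pics/p4.png',cv2.resize(a['img'][180:255,260:340,::-1],None,fx=8,fy=8,interpolation=2))
E
```

```text
time_s 16.35
ee_pos [ 0.5689 -0.1332  0.1596]
eef_rot [-1.5708e+00  2.0000e-04 -6.6110e-01]
force [-1.0149  2.0171  0.8895]
moment [ 0.2887  0.2044 -0.1231]
grip_width 0.0233
q [-0.293  0.423  1.483  0.     1.236 -1.202] tau6 2.2804364562034607
Fjaw 0.9689868417938003 Fx -2.0395227250032533 jaw [0.61397365 0.78932652 0.        ] x [ 0.78932652 -0.61397365  0.        ]
```

View pics/p4.png

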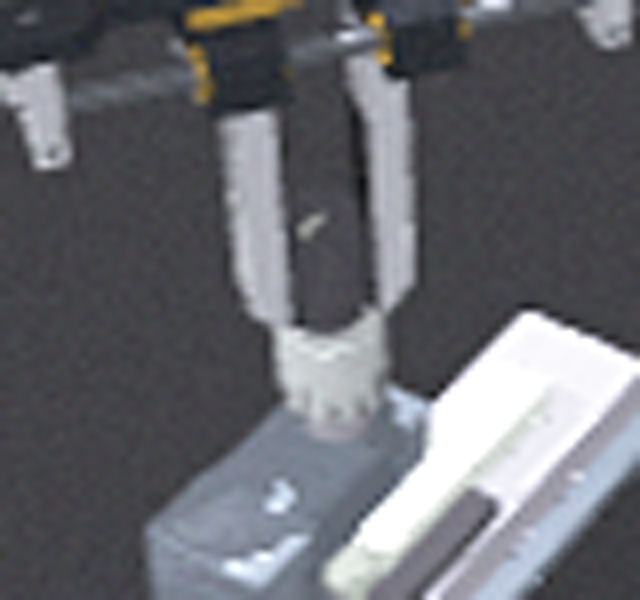

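Call:
{"api": "play_rows", "payload": {"twist": [[0, 0, -0.08], [0, 0, -0.08], [0, 0, -0.08], [0, 0, -0.08], [0, 0, -0.08], [0, 0, -0.08], [0, 0, 0]], "travel": [[0, 0, -0.01], [0, 0, -0.01], [0, 0, -0.01], [0, 0, -0.01], [0, 0, -0.01], [0, 0, -0.01], [0, 0, 0]], "grip": [1, 1, 1, 1, 1, 1, 1]}}

```text
time_s: 17.1
ee_pos: [0.5689, -0.1332, 0.1566]
eef_rot: [-1.571, 0.0, -1.413]
force: [-0.2, 0.7, 0.6]
grip_width: 0.0235
```

```bash
python3 ob.py
```

```text
time_s 17.1
ee_pos [ 0.5689 -0.1332  0.1566]
eef_rot [-1.5709e+00  2.0000e-04 -1.4135e+00]
force [-0.2081  0.6782  0.6105]
moment [ 0.3042  0.185  -0.0962]
grip_width 0.0235
q [-0.293  0.426  1.487  0.     1.23  -0.45 ] tau6 2.2790877521038055
Fjaw -0.0992684895140604 Fx -0.702383215835005 jaw [0.98764841 0.15668637 0.        ] x [ 0.15668637 -0.98764841  0.        ]
```

Call:
{"api": "play_rows", "payload": {"twist": [[0, 0, -0.06], [0, 0, -0.06], [0, 0, -0.06], [0, 0, 0]], "travel": [[0, 0, -0.0075], [0, 0, -0.0075], [0, 0, -0.0075], [0, 0, 0]], "grip": [1, 1, 1, 1]}}

```text
time_s: 17.5
ee_pos: [0.5689, -0.1332, 0.1555]
eef_rot: [-1.571, 0.0, -1.694]
force: [-0.1, 1.9, 0.1]
grip_width: 0.0236
```

```bash
python3 ob.py; python3 - <<'E'
from h import *
a=cam('scene')
cv2.imwrite('pics/p5.png',cv2.resize(a['img'][190:270,260:340,::-1],None,fx=7,fy=7,interpolation=2))
E
```

```text
time_s 17.5
ee_pos [ 0.5689 -0.1332  0.1555]
eef_rot [-1.5709e+00  1.0000e-04 -1.6941e+00]
force [-0.0903  1.9214  0.1484]
moment [ 0.3076  0.1467 -0.0966]
grip_width 0.0236
q [-0.293  0.427  1.488  0.     1.227 -0.169] tau6 1.6832128912210464
Fjaw -0.32586063459593484 Fx -1.8957000828630703 jaw [ 0.99240971 -0.12297548  0.        ] x [-0.12297548 -0.99240971  0.        ]
```

View pics/p5.png

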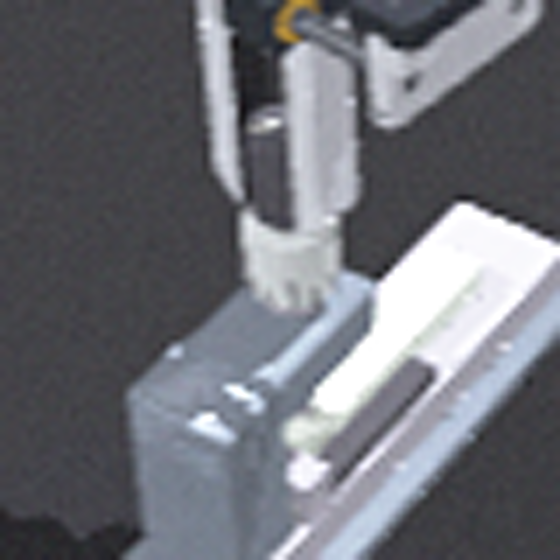

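Call:
{"api": "play_rows", "payload": {"twist": [[0, 0, -0.06], [0, 0, -0.06], [0, 0, -0.06], [0, 0, -0.06], [0, 0, 0]], "travel": [[0, 0, -0.0075], [0, 0, -0.0075], [0, 0, -0.0075], [0, 0, -0.0075], [0, 0, 0]], "grip": [1, 1, 1, 1, 1]}}

```text
time_s: 18.05
ee_pos: [0.5689, -0.1332, 0.154]
eef_rot: [-1.571, 0.0, -2.072]
force: [0.4, 2.9, -0.7]
grip_width: 0.0234
```

```bash
python3 ob.py; python3 - <<'E'
from h import *
a=cam('scene')
im=cv2.resize(a['img'][190:265,260:340,::-1],None,fx=8,fy=8,interpolation=2)
for z,c in((.110,(0,0,255)),(.106,(0,255,0)),(.114,(255,0,0))):
    for t in np.linspace(0,6.28,60):
        u=(proj(a,[.5680+.016*np.cos(t),-.132+.016*np.sin(t),z])-[260,190]+.5)*8
        cv2.circle(im,(int(u[0]),int(u[1])),1,c,-1)
cv2.imwrite('pics/p6.png',im)
E
```

```text
time_s 18.05
ee_pos [ 0.5689 -0.1332  0.154 ]
eef_rot [-1.5709e+00  1.0000e-04 -2.0720e+00]
force [ 0.4211  2.8727 -0.6667]
moment [ 0.3841  0.1594 -0.0769]
grip_width 0.0234
q [-0.293  0.428  1.489  0.     1.224  0.208] tau6 1.6848374158143997
Fjaw -1.0108637950321675 Fx -2.721767406717139 jaw [ 0.87701969 -0.48045443  0.        ] x [-0.48045443 -0.87701969  0.        ]
```

View pics/p6.png

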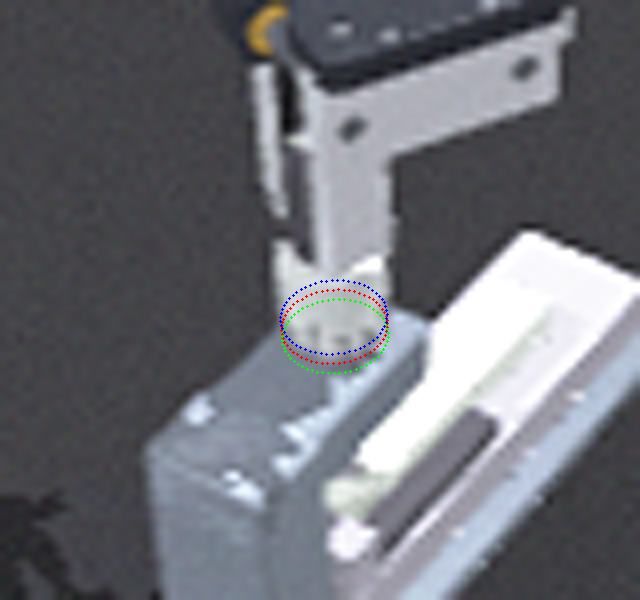

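Call:
{"api": "play_rows", "payload": {"twist": [[0, 0, -0.06], [0, 0, -0.06], [0, 0, -0.06], [0, 0, -0.06], [0, 0, 0]], "travel": [[0, 0, -0.0075], [0, 0, -0.0075], [0, 0, -0.0075], [0, 0, -0.0075], [0, 0, 0]], "grip": [1, 1, 1, 1, 1]}}

```text
time_s: 18.6
ee_pos: [0.5689, -0.1332, 0.1525]
eef_rot: [-1.571, 0.0, -2.449]
force: [-0.4, 1.1, -0.4]
grip_width: 0.0235
```

```bash
python3 ob.py
```

```text
time_s 18.6
ee_pos [ 0.5689 -0.1332  0.1525]
eef_rot [-1.5709  0.     -2.4494]
force [-0.3611  1.1261 -0.4431]
moment [ 0.431   0.157  -0.0514]
grip_width 0.0235
q [-0.293  0.43   1.491  0.     1.221  0.586] tau6 1.685117818415165
Fjaw -1.097356863821195 Fx -0.4406635267601699 jaw [ 0.63820478 -0.76986665  0.        ] x [-0.76986665 -0.63820478  0.        ]
```

Call:
{"api": "play_rows", "payload": {"twist": [[0, 0, -0.04], [0, 0, -0.04], [0, 0, -0.04], [0, 0, 0]], "travel": [[0, 0, -0.005], [0, 0, -0.005], [0, 0, -0.005], [0, 0, 0]], "grip": [1, 1, 1, 1]}}

```text
time_s: 19.0
ee_pos: [0.5689, -0.1332, 0.1518]
eef_rot: [-1.571, 0.0, -2.637]
force: [-0.8, 2.7, -0.1]
grip_width: 0.0234
```

```bash
python3 ob.py
```

```text
time_s 19.0
ee_pos [ 0.5689 -0.1332  0.1518]
eef_rot [-1.5708e+00  1.0000e-04 -2.6369e+00]
force [-0.8097  2.6546 -0.0643]
moment [ 0.453   0.1487 -0.0637]
grip_width 0.0234
q [-0.293  0.43   1.491  0.     1.22   0.773] tau6 1.139175407588482
Fjaw -2.715118152683119 Fx -0.5749812801601379 jaw [ 0.48357679 -0.87530194  0.        ] x [-0.87530194 -0.48357679  0.        ]
```

Call:
{"api": "play_rows", "payload": {"twist": [[0, 0, -0.04], [0, 0, -0.04], [0, 0, -0.04], [0, 0, 0]], "travel": [[0, 0, -0.005], [0, 0, -0.005], [0, 0, -0.005], [0, 0, 0]], "grip": [1, 1, 1, 1]}}

```text
time_s: 19.4
ee_pos: [0.5689, -0.1332, 0.151]
eef_rot: [-1.571, 0.0, -2.826]
force: [1.0, 3.0, -1.1]
grip_width: 0.0236
```

```bash
python3 ob.py
```

```text
time_s 19.4
ee_pos [ 0.5689 -0.1332  0.151 ]
eef_rot [-1.5709e+00  1.0000e-04 -2.8258e+00]
force [ 1.0338  3.0318 -1.0677]
moment [ 0.4421  0.1882 -0.0288]
grip_width 0.0236
q [-0.293  0.431  1.492  0.     1.218  0.962] tau6 1.138615496456623
Fjaw -2.5608682862182874 Fx -1.9242307380834207 jaw [ 0.31054349 -0.95055917  0.        ] x [-0.95055917 -0.31054349  0.        ]
```

Call:
{"api": "play_rows", "payload": {"twist": [[0, 0, -0.04], [0, 0, -0.04], [0, 0, -0.04], [0, 0, 0]], "travel": [[0, 0, -0.005], [0, 0, -0.005], [0, 0, -0.005], [0, 0, 0]], "grip": [1, 1, 1, 1]}}

```text
time_s: 19.8
ee_pos: [0.5689, -0.1332, 0.1502]
eef_rot: [-1.571, -0.0, -3.015]
force: [-0.1, 2.5, -0.5]
grip_width: 0.0235
```

```bash
python3 ob.py
```

```text
time_s 19.8
ee_pos [ 0.5689 -0.1332  0.1502]
eef_rot [-1.5709 -0.     -3.0146]
force [-0.1187  2.5434 -0.4812]
moment [ 0.4785  0.1501 -0.009 ]
grip_width 0.0235
q [-0.293  0.432  1.493  0.     1.217  1.151] tau6 1.153995618224144
Fjaw -2.5379672531899597 Fx -0.20440155182289532 jaw [ 0.12664829 -0.99194768  0.        ] x [-0.99194768 -0.12664829  0.        ]
```

Call:
{"api": "play_rows", "payload": {"twist": [[0, 0, -0.04], [0, 0, -0.04], [0, 0, -0.02], [0, 0, 0]], "travel": [[0, 0, -0.005], [0, 0, -0.005], [0, 0, -0.0025], [0, 0, 0]], "grip": [1, 1, 1, 1]}}

```text
time_s: 20.2
ee_pos: [0.569, -0.1333, 0.1501]
eef_rot: [-1.571, 0.001, 3.112]
force: [-2.0, 3.4, 5.2]
grip_width: 0.0238
```

```bash
python3 ob.py;python3 - <<'E'
from h import *
a=cam('scene')
im=cv2.resize(a['img'][190:265,260:340,::-1],None,fx=8,fy=8,interpolation=2)
cv2.imwrite('pics/p7.png',im)
E
```

```text
time_s 20.2
ee_pos [ 0.569  -0.1333  0.1501]
eef_rot [-1.5707e+00  7.0000e-04  3.1119e+00]
force [-1.9829  3.3632  5.2247]
moment [0.587  0.3767 0.0278]
grip_width 0.0238
q [-0.293  0.432  1.493  0.     1.216  1.308] tau6 0.6948020495474339
Fjaw -3.30293369039853 Fx 2.0817118793921 jaw [-0.02964372 -0.99956053  0.        ] x [-0.99956053  0.02964372  0.        ]
```

View pics/p7.png

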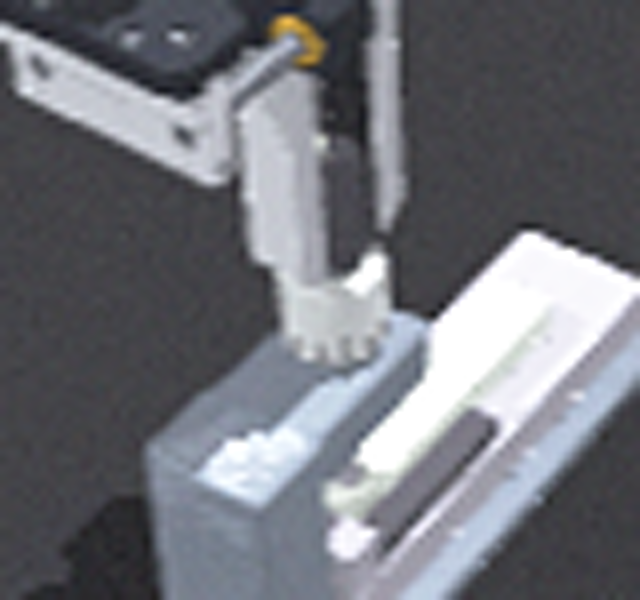

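Contact: Fz jumped to +5 N and the descent stopped at z = 0.150. I'll take the axial load off before slipping the clutch.

Call:
{"api": "play_rows", "payload": {"twist": [[0, 0, 0], [0, 0, 0]], "travel": [[0, 0, 0.01], [0, 0, 0]], "grip": [1, 1]}}

```text
time_s: 20.45
ee_pos: [0.569, -0.1332, 0.1502]
eef_rot: [-1.571, 0.0, 3.109]
force: [0.7, 2.0, 2.3]
grip_width: 0.0238
```

```bash
python3 ob.py
```

```text
time_s 20.45
ee_pos [ 0.569  -0.1332  0.1502]
eef_rot [-1.5708e+00  2.0000e-04  3.1095e+00]
force [0.6877 2.0498 2.2541]
moment [0.5612 0.2009 0.1183]
grip_width 0.0238
q [-0.293  0.432  1.493  0.     1.216  1.31 ] tau6 0.04056551610119641
Fjaw -2.070853131287864 Fx -0.6214603376431188 jaw [-0.03213251 -0.99948362  0.        ] x [-0.99948362  0.03213251  0.        ]
```

Call:
{"api": "play_rows", "payload": {"twist": [[0, 0, 0], [0, 0, -0.05], [0, 0, -0.05], [0, 0, -0.05], [0, 0, 0]], "travel": [[0, 0, 0.003], [0, 0, 0], [0, 0, 0], [0, 0, 0], [0, 0, 0]], "grip": [1, 1, 1, 1, 1]}}

```text
time_s: 20.95
ee_pos: [0.5689, -0.1332, 0.1502]
eef_rot: [-1.571, -0.0, 2.871]
force: [0.7, 3.7, 1.7]
grip_width: 0.0239
```

```bash
python3 ob.py
```

```text
time_s 20.95
ee_pos [ 0.5689 -0.1332  0.1502]
eef_rot [-1.5709 -0.      2.8711]
force [0.7184 3.651  1.6837]
moment [ 0.5864  0.1289 -0.0222]
grip_width 0.0239
q [-0.293  0.432  1.493  0.     1.217  1.548] tau6 1.4351294562220573
Fjaw -3.7102202418967747 Fx 0.2833352607497112 jaw [-0.2672086  -0.96363871  0.        ] x [-0.96363871  0.2672086   0.        ]
```

Call:
{"api": "play_rows", "payload": {"twist": [[0, 0, -0.06], [0, 0, -0.06], [0, 0, -0.06], [0, 0, -0.06], [0, 0, 0]], "travel": [[0, 0, 0.002], [0, 0, 0], [0, 0, 0], [0, 0, 0], [0, 0, 0]], "grip": [1, 1, 1, 1, 1]}}

```text
time_s: 21.45
ee_pos: [0.5689, -0.1333, 0.1502]
eef_rot: [-1.571, -0.0, 2.496]
force: [0.4, 3.0, 0.1]
grip_width: 0.0236
```

```bash
python3 ob.py;python3 - <<'E'
from h import *
a=cam('scene')
im=cv2.resize(a['img'][190:265,260:340,::-1],None,fx=8,fy=8,interpolation=2)
cv2.imwrite('pics/p8.png',im)
E
```

```text
time_s 21.45
ee_pos [ 0.5689 -0.1333  0.1502]
eef_rot [-1.5707e+00 -1.0000e-04  2.4958e+00]
force [0.4279 2.9921 0.0954]
moment [ 0.5553 -0.0565 -0.0548]
grip_width 0.0236
q [-0.293  0.432  1.493  0.     1.217  1.924] tau6 1.7230117321014404
Fjaw -2.64713451766684 Fx 1.4589669297317633 jaw [-0.60182559 -0.79862755  0.        ] x [-0.79862755  0.60182559  0.        ]
```

View pics/p8.png

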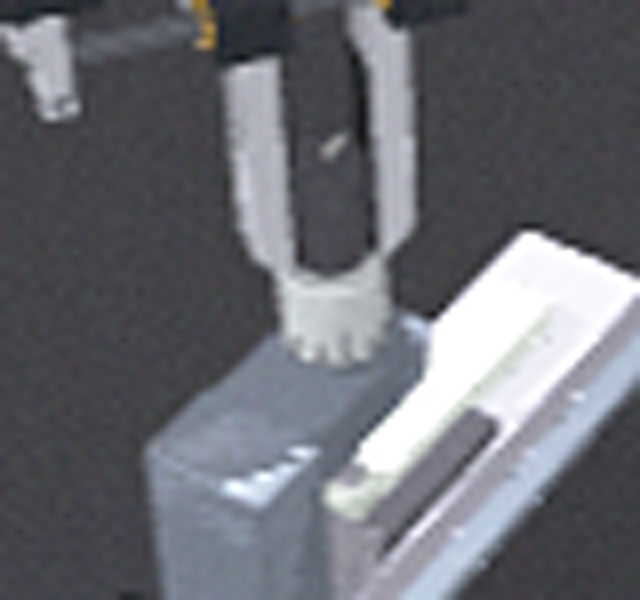

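The thimble marks sit at the same place as in the previous picture while the knob has turned on by 0.6 rad, so the clutch is slipping. I'll add a small margin and let go.

Call:
{"api": "play_rows", "payload": {"twist": [[0, 0, -0.06], [0, 0, -0.06], [0, 0, -0.06], [0, 0, 0], [0, 0, 0]], "travel": [[0, 0, 0], [0, 0, 0], [0, 0, 0], [0, 0, 0], [0, 0, 0]], "grip": [1, 1, 1, 1, 1]}}

```text
time_s: 22.0
ee_pos: [0.5689, -0.1333, 0.1502]
eef_rot: [-1.571, -0.0, 2.217]
force: [0.6, 1.9, -0.4]
grip_width: 0.0237
```

```bash
python3 ob.py
```

```text
time_s 22.0
ee_pos [ 0.5689 -0.1333  0.1502]
eef_rot [-1.5707e+00 -1.0000e-04  2.2170e+00]
force [ 0.5976  1.9414 -0.3975]
moment [ 0.4555 -0.0802 -0.0677]
grip_width 0.0237
q [-0.293  0.432  1.493 -0.     1.217  2.203] tau6 0.1796750770881772
Fjaw -1.6461768096391913 Fx 1.1901386864435908 jaw [-0.79836867 -0.60216897  0.        ] x [-0.60216897  0.79836867  0.        ]
```

Call:
{"api": "play_rows", "payload": {"twist": [[0, 0, 0], [0, 0, 0], [0, 0, 0], [0, 0, 0], [0, 0, 0]], "travel": [[0, 0, 0], [0, 0, 0], [0, 0, 0], [0, 0, 0], [0, 0, 0]], "grip": [0, -0.2, -0.2, -0.2, -0.2]}}

```text
time_s: 22.5
ee_pos: [0.5689, -0.1333, 0.1504]
eef_rot: [-1.571, 0.0, 2.212]
force: [0.2, -0.0, 0.4]
grip_width: 0.056
```

Call:
{"api": "play_rows", "payload": {"twist": [[0, 0, 0], [0, 0, 0], [0, 0, 0], [0, 0, 0], [0, 0, 0], [0, 0, 0], [0, 0, 0], [0, 0, 0], [0, 0, 0], [0, 0, 0]], "travel": [[0, 0, 0.2], [0, 0, 0.3], [0, 0, 0.4], [0, 0, 0.4], [0, 0, 0.4], [-0.2, 0.5, 0.4], [-0.2, 0.8, 0], [-0.2, 0.8, 0], [-0.2, 0.8, 0], [0, 0, 0]], "grip": [-0.2, -0.2, -0.2, -0.2, -0.2, -0.2, -0.2, -0.2, -0.2, -0.2]}}

```text
time_s: 23.5
ee_pos: [0.5281, 0.0152, 0.2567]
eef_rot: [-1.572, 0.0, 2.216]
force: [-1.2, -0.7, -1.0]
grip_width: 0.0565
```

```bash
python3 ob.py;python3 - <<'E'
from h import *
a=cam('scene');b=cam('top')
s=cv2.resize(a['img'][170:290,250:370,::-1],None,fx=3.3,fy=3.3,interpolation=2);t=cv2.resize(b['img'][140:260,290:410,::-1],None,fx=3.3,fy=3.3,interpolation=2)
cv2.imwrite('pics/p9.png',np.hstack([s,t]))
save(a,'s9.png')
E
```

```text
time_s 23.5
ee_pos [0.5281 0.0152 0.2567]
eef_rot [-1.5722e+00  4.0000e-04  2.2160e+00]
force [-1.1714 -0.7108 -0.9956]
moment [0.0157 0.1182 0.0378]
grip_width 0.0565
q [-4.100e-02  2.200e-01  1.521e+00  1.000e-03  1.400e+00  2.456e+00] tau6 1.1111671105027199
Fjaw 1.3633628433542846 Fx 0.13652828585296303 jaw [-0.79899606 -0.60133626  0.        ] x [-0.60133626  0.79899606  0.        ]
```

View pics/p9.png

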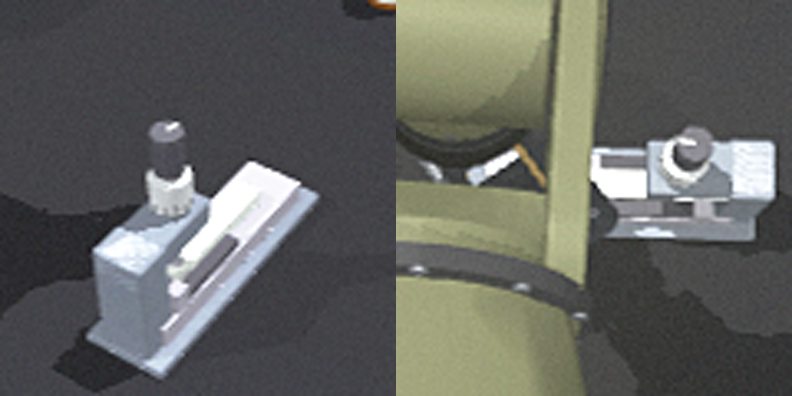

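View pics/s9.png

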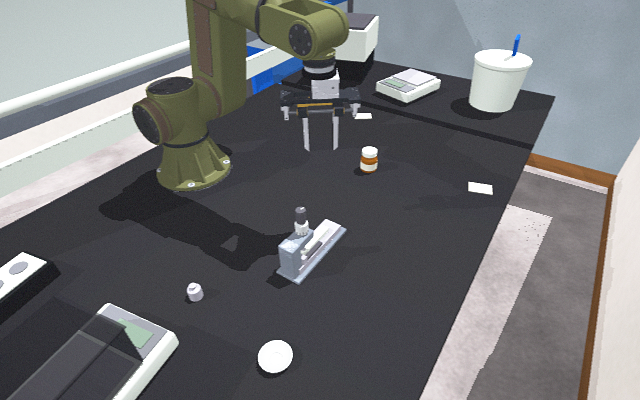

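The knob is free, the bar is home, and the jar, weight and dish show at the same pixels as at the start: (369,160), (195,292) and (275,356). The knob's mark ends about 90° counter-clockwise of where it began in the top view. That fits 264° clockwise, so the pads did not slip on it. Handing in.

```bash
python3 - <<'E'
from station import ctrl
print(ctrl.hand_in())
E
```

```text
the job is handed in; nothing more can be done
None
```

I pushed the bar home, closed the spindle onto it until the clutch slipped, let go and handed in at about 23.6 s. The hand-in gives no verdict.

- **Bar:** I pushed the outer end until the reaction rose to 8.6 N at the expected home position. The last picture shows it still there.
- **Turning:** I centred the gripper on the knob by touch and turned it 4.61 rad clockwise, riding down at 4 mm/rad. The spindle reached the bar after about 3.57 rad (14.3 mm). At first contact I pressed the knob with about 5 N for a moment, then took that load off before most of the slip. At the end the axial force was about 0 N, within sensor noise of about 1 N.
- **Clutch slip:** I work this out at about 1.0 rad, within the 0.3 to 3.14 limit. The thimble marks stood still while the knob turned on, and the knob's mark ended where 264° clockwise should put it.
- **Release:** the arm is clear of the gauge, and the jar, weight and dish look unmoved in the scene camera's picture.

**Not measured directly:** the force left on the bar. I expect about the clutch's own 8 N, because there was no axial load during the final slip. The moment sensor was too noisy to confirm the 0.108 N m clutch torque. The images put the knob's axis about 2 mm off where touch found it, which is about the calibration tolerance.

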